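# Put the nursery shape stacker back together

### The arm

A 6-joint arm with a two-finger parallel gripper is mounted at the origin on the work surface. World frame = base frame: x ahead of the robot, y to its left, z up, the work surface at z = 0. Lengths are in m, angles in rad, forces in N, time in s.
With the tool pointing down it reaches from about 0.35 to 0.775 m from the base axis. Payload 7.3 kg.
Tool frame: the origin (TCP) lies on the centre line of the jaws, within the pads' length; the fingertips stand ctrl.nose_length ahead of it and the grasp point (between the pads) lies 6 mm ahead of it (ctrl.nose_length is the distance from the TCP to the fingertips, in m); z points along the fingers, y is the direction in which the jaws open and shut (so a half turn about z gives the same grasp; the last joint's range is limited). The gripper opens to 92 mm and grips with 3 to 60 N. Pads are 19 mm wide; open, the fingers measure 130 mm over their backs; the gripper's body (75 mm by 190 mm) begins 47 mm behind the grasp point.
Start: joints at [1.083, 0.342, 1.524, -0, 1.275, -0.146], TCP at [0.176, 0.495, 0.252] pointing down, gripper open.
Joint ranges: [-2.53, 2.53], [-0.77, 2.02], [0.04, 2.7], [-1, 4.14], [0.28, 2.66], [-3.11, 3.11]. Speed limits (rad/s): [2.57, 2.57, 3.14, 3.14, 3.14, 3.14].

### API

Orientations are given as a unit quaternion [x, y, z, w].
In Python, from bench import ctrl gives the robot as it stands.
- The arm moves only by the shell command python3 -m crank 'ROWS' [FORCE]. ROWS is JSON, a list of rows, each a list of 3 entries, a list of its own where there are three numbers: the turn, a rotation vector about the world's x, y, z in rad, then the shift along the world's x, y, z in mm, then the opening in per cent of the stroke, from 0 (shut) to 100 (fully open). A call has 1 to 12 rows; each row shifts and turns the commanded pose from where the row before left it; what a row does not reach is not made up. A row lasts 1/10 s, in which the tool goes at most 50 mm and 8.59 degrees, less where a joint would pass 70% of its speed; a pose out of reach is approached as far as the arm can. A call is refused whole if a number of a shift passes 50 or a number of a turn 0.15, either way. A call with a gripper value outside its range is refused whole. The fingers move at their own pace and stop on an object; FORCE is the grip in N (left out, the last holds). Time passes only in rows, so rows that do not move let the fingers close. It gives the time, the measured TCP pose, the force and the opening at its end, in the units of the state.
- ctrl.read_state(): the state, without advancing time (a new reading comes with each control period).
- ctrl.camera(name): name is "scene" or "side" or "wrist"; returns (picture, depth): 480x640x3 uint8, red, green, blue; 480x640 float32, m along the optical axis (not along the pixel's ray), 0 where there is no reading.
- ctrl.camera_model(name): a dict with "intrinsics" (3x3 intrinsics, pixels), "R" (3x3) and "t" (3): a world point X has camera coordinates R X + t. Camera axes: x right, y down, z forward; pixel columns grow to the right and rows downward; lengths in m; the calibration is good to about 2 mm. The wrist camera is an equidistant fisheye: a pixel r from the principal point sees the ray r / f radians off the axis. A picture is of the moment at which its call begins: read the wrist's pose just before it. camera_model takes no time and is no camera call; for the wrist camera it gives the pose at the moment of the call.
- ctrl.sign_off(): hands the job in, once; it reports no verdict.
The state is a dict: "t": time; "q": joint angles; "joint_velocities": joint speeds; "effort": joint torques, N m; "ee_pos": TCP position; "ee_rot": TCP orientation; "wrist_force": force on the tool from outside, world axes, zero at the start; "ft_torque": the same for the moment, N m; "grip_width": finger opening in m.
Only numpy, scipy, OpenCV 4.12 (cv2) and the standard library are available. Lean on these libraries where they do the work, as an engineer would, in place of code of your own. Each camera call takes 0.05 s, during which the arm holds its last target.

### The job

Put the shape stacker back together: the three round rings go on the green peg with the round foot, largest at the bottom, then the medium one, smallest on top, and the two square plates go on the green peg with the square foot, the larger one underneath. Every piece must lie flat, with the peg through its hole, and be let go. The hexagon peg is already done: leave the hexagon, the bowl and the bucket where they are.

Things in the scene. Friction and masses are not known exactly. Their poses are not given: they have to be found in the camera images.
- ring_large_mid (a point): Painted wooden red round ring, the largest: 68 mm across, 18 mm thick, with a round through hole 26 mm across in its middle; loose, starts lying flat on the table. The point is its centre, half-way up (9 mm above its underside); z is its hole's axis.
- ring_medium_mid (a point): Painted wooden yellow round ring, the medium one: 56 mm across, 18 mm thick, with a round through hole 26 mm across in its middle; loose, starts lying flat on the table. The point is its centre, half-way up (9 mm above its underside); z is its hole's axis.
- ring_small_mid (a point): Painted wooden blue round ring, the smallest: 44 mm across, 18 mm thick, with a round through hole 26 mm across in its middle; loose, starts lying flat on the table. The point is its centre, half-way up (9 mm above its underside); z is its hole's axis.
- square_large_mid (a point): Painted wooden orange square plate, the larger: 64 x 64 mm, 18 mm thick, with a round through hole 26 mm across in its middle; loose, starts lying flat on the table. The point is its centre, half-way up (9 mm above its underside); z is its hole's axis, x and y are square to its straight sides.
- square_small_mid (a point): Painted wooden violet square plate, the smaller: 48 x 48 mm, 18 mm thick, with a round through hole 26 mm across in its middle; loose, starts lying flat on the table. The point is its centre, half-way up (9 mm above its underside); z is its hole's axis, x and y are square to its straight sides.
- round_stand: Stand with a round beech foot, 84 mm across and 10 mm thick, and an upright green peg 14 mm across in the middle, its tip narrowed to 7 mm and 72 mm above the table: room for three pieces. It is fixed to the table and does not shift. Origin: centre of the foot's underside, on the table; z up along the peg.
- square_stand: Stand with a square beech foot, 84 x 84 mm and 10 mm thick, and an upright green peg 14 mm across in the middle, its tip narrowed to 7 mm and 54 mm above the table: room for two pieces. It is fixed to the table and does not shift. Origin: centre of the foot's underside, on the table; z up along the peg, x and y square to the foot's sides.
- hexagon_mid (a point): Pink hexagonal piece, 56 mm across its flats and 18 mm thick, already lying on the third stand, which has a hexagonal beech foot 84 mm across the flats and 10 mm thick and a short green peg with its tip 36 mm above the table. The piece is loose on its peg; leave it there. The point is its centre, half-way up.
- bowl_mid (a point): Cream melamine bowl with beads in it, 144 mm across the rim, 52 mm high, standing loose on the table; leave it. The point is its centre, half-way up.
- bucket_mid (a point): Small zinc bucket, 120 mm across the rim (132 mm with its handle), 112 mm high, standing loose on the table; leave it. The point is its centre, half-way up.

How it is judged:
By the outcome, as a careful person would: the job done as asked, in the order asked, and still so for the second after the job is handed in, with the robot touching nothing.
It also fails if it takes over 134 s, if anything falls off the work surface, if the arm or the gripper's body presses on something with over 40 N, if the wrist force passes 120 N, or if a joint passes its speed limit or range.

## Working session

There is one attempt and no reset: what is moved stays moved. The work goes in short steps, Python scripts to look and compute and a shell command to move; the robot and the scene stay as the last step left them, time stands still between calls to the robot, and variables do not carry over. Pictures are saved under pics/ and viewed, and the job is handed in when it is done.

```bash
mkdir -p pics; ls
python3 - <<'E'
from bench import ctrl
import cv2,numpy as np
print(ctrl.read_state(), ctrl.nose_length)
for n in ["scene","side","wrist"]:
    m=ctrl.camera_model(n); p,d=ctrl.camera(n)
    cv2.imwrite(f"pics/{n}0.png",p[:,:,::-1]); np.savez(f"{n}0.npz",p=p,d=d,K=m["intrinsics"],R=m["R"],t=m["t"])
    print(n,m)
E
```

```text
pics
{'t': 0.0, 'q': array([ 1.08300289e+00,  3.42715732e-01,  1.52506425e+00, -4.89789918e-05,
        1.27539921e+00, -1.45990464e-01]), 'joint_velocities': array([-0.00123895, -0.00064058,  0.00090488,  0.00091784,  0.0004386 ,
        0.00079241]), 'effort': array([-7.41390413e-04, -4.31240916e+01, -2.44212896e+01,  7.16469577e-02,
        5.60057920e-02, -1.28123788e-04]), 'ee_pos': array([0.17577419, 0.49428362, 0.25103208]), 'ee_rot': array([ 1.70063674e-01,  9.85432756e-01, -7.61073633e-04, -2.24938710e-04]), 'wrist_force': array([ 0.00912018, -0.48026282,  0.32157324]), 'ft_torque': array([ 0.0076003 , -0.00544897, -0.00300394]), 'grip_width': 0.09176269603758391} 0.025
scene {'intrinsics': array([[620.15021037,   0.        , 326.98679981],
       [  0.        , 620.15021037, 237.88993685],
       [  0.        ,   0.        ,   1.        ]]), 'R': array([[ 0.07153265,  0.9974373 ,  0.00138574],
       [ 0.84173303, -0.05962061, -0.53659192],
       [-0.53513417,  0.03955026, -0.84384074]]), 't': array([-0.00760472, -0.43152898,  1.8256306 ])}
side {'intrinsics': array([[610.65170591,   0.        , 318.76171252],
       [  0.        , 610.65170591, 237.94440828],
       [  0.        ,   0.        ,   1.        ]]), 'R': array([[-0.9113027 , -0.41106303,  0.02354931],
       [-0.2300795 ,  0.46097233, -0.85706939],
       [ 0.34145396, -0.78646786, -0.51466251]]), 't': array([0.50914657, 0.19947074, 1.20282998])}
wrist {'intrinsics': array([[371.64829954,   0.        , 316.41189014],
       [  0.        , 371.64829954, 237.70772824],
       [  0.        ,   0.        ,   1.        ]]), 'R': array([[ 3.36280188e-01,  9.41761572e-01, -8.81153260e-04],
       [ 8.98599281e-01, -3.20587690e-01,  2.99571136e-01],
       [ 2.81842097e-01, -1.01531642e-01, -9.54073560e-01]]), 't': array([-0.5240598 , -0.03799489,  0.39113194])}
```

View pics/scene0.png

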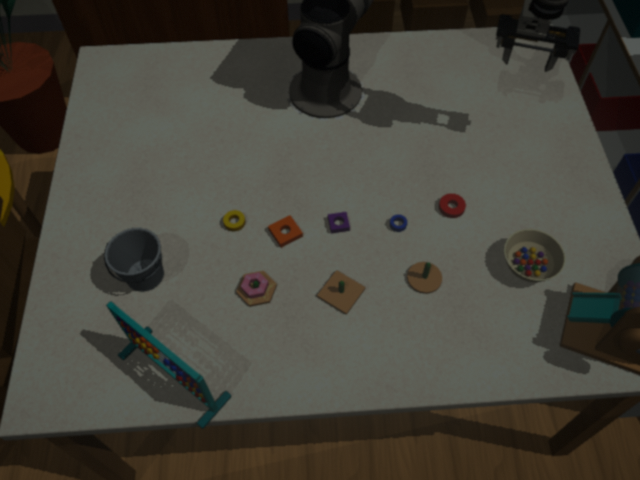

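View pics/side0.png

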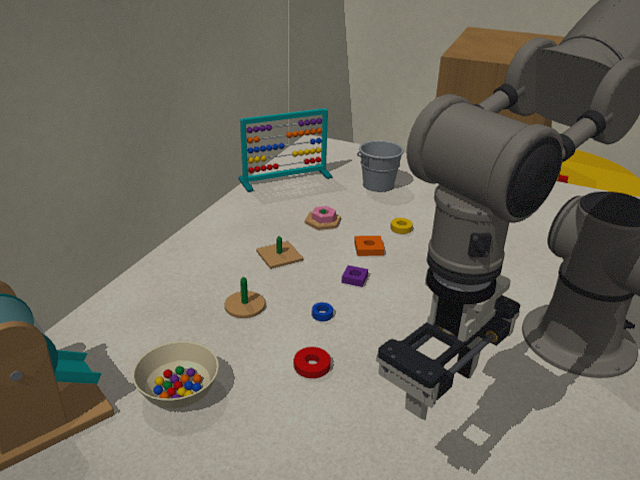

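View pics/wrist0.png

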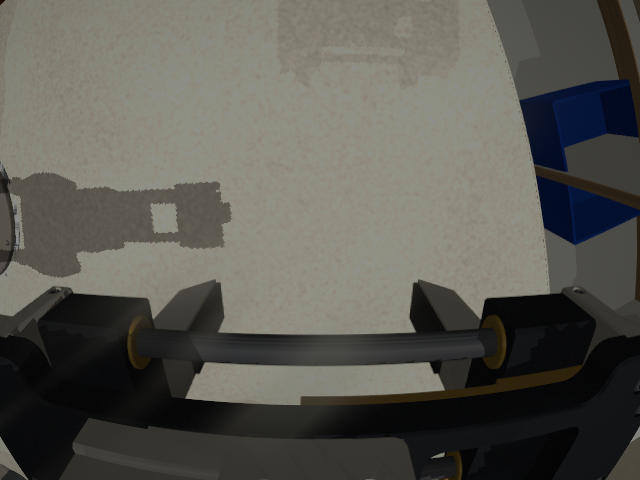

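The scene view shows red (452,205), blue (397,222), violet (338,222), orange (285,230) and yellow (233,219). The square stand is at (341,291), the round stand at (424,276), the hexagon at (256,287), the bucket at (135,258) and the bowl at (533,256). Next I'll measure positions from both fixed cameras.

```bash
cat > vis.py <<'E'
import numpy as np,cv2
def cloud(p,d,K,R,t):
    v,u=np.indices(d.shape); X=np.stack([(u-K[0,2])/K[0,0]*d,(v-K[1,2])/K[1,1]*d,d],-1)
    W=(X-t)@R; W[d<=0]=np.nan
    return W
def plane(K,R,t,uv,z):
    uv=np.atleast_2d(uv); r=np.c_[(uv[:,0]-K[0,2])/K[0,0],(uv[:,1]-K[1,2])/K[1,1],np.ones(len(uv))]@R
    c=-R.T@t; s=(z-c[2])/r[:,2]; return c+r*s[:,None]
H={'red':(0,6),'orange':(7,14),'yellow':(22,30),'blue':(105,122),'violet':(125,145),'green':(55,90)}
def mask(p,c):
    h=cv2.cvtColor(p,cv2.COLOR_RGB2HSV); lo,hi=H[c]
    m=(h[...,0]>=lo)&(h[...,0]<=hi)&(h[...,1]>110)&(h[...,2]>25)
    if c=='red': m|=(h[...,0]>=175)&(h[...,1]>150)
    return m
E
python3 - <<'E'
from vis import *
for n in ["scene","side"]:
    f=np.load(f"{n}0.npz"); W=cloud(f['p'],f['d'],f['K'],f['R'],f['t'])
    tab=(W[...,0]>.35)&(W[...,0]<.8)&(abs(W[...,1])<.4)
    zz=W[tab]; print(n,"table z",np.nanmedian(zz[:,2]))
    for c in H:
        m=mask(f['p'],c)&tab
        k,l,s,ce=cv2.connectedComponentsWithStats(m.astype('uint8'))
        for i in range(1,k):
            if s[i,4]<30: continue
            P=W[l==i]; zt=np.nanpercentile(P[:,2],90)
            # top face by pixels -> plane projection of contour
            T=P[P[:,2]>zt-.006]
            r=cv2.minAreaRect((T[:,:2]*1000).astype(np.float32))
            print(n,c,s[i,4],ce[i].round(),"zt%.4f"%zt,"mean",T.mean(0).round(4),"rect",np.round(r[0],1),np.round(r[1],1),round(r[2],1))
E
```

```text
scene table z 0.0011413241844112525
scene red 432 [452. 205.] zt0.0225 mean [0.4433 0.2957 0.0201] rect [443.  295.9] [65.2 65.8] 51.9
scene orange 610 [285. 231.] zt0.0222 mean [ 0.49   -0.1328  0.0198] rect [ 489.5 -133.5] [65.  66.2] 26.9
scene yellow 336 [234. 220.] zt0.0222 mean [ 0.4502 -0.2609  0.0196] rect [ 449.3 -260.5] [53.5 53.7] 15.9
scene blue 129 [398. 222.] zt0.0223 mean [0.4874 0.1517 0.0198] rect [487.4 150.4] [40.  39.8] 46.5
scene violet 184 [338. 221.] zt0.0227 mean [0.4743 0.0015 0.0201] rect [474.1   1.2] [45.3 43.7] 5.7
side table z 0.0011009331029549958
side red 916 [312. 362.] zt0.0204 mean [0.4388 0.2992 0.0186] rect [439.9 296.3] [63.9 69.8] 26.3
side orange 545 [369. 246.] zt0.0203 mean [ 0.487  -0.1294  0.0185] rect [ 487.9 -132.3] [63.5 68.8] 27.7
side yellow 288 [401. 225.] zt0.0199 mean [ 0.446  -0.2567  0.0181] rect [ 447. -258.] [53.8 52.5] 89.3
side blue 313 [322. 311.] zt0.0194 mean [0.4821 0.1541 0.0176] rect [482.7 153.5] [40.8 41.1] 13.3
side violet 397 [355. 276.] zt0.0201 mean [0.4694 0.0049 0.0184] rect [470.3   3.4] [46.1 52.3] 5.8
side green 77 [279. 245.] zt0.0484 mean [ 0.6636 -0.0056  0.0485] rect [662.2  -4.2] [9.5 8.5] 32.1
side green 140 [244. 290.] zt0.0680 mean [0.6383 0.1978 0.0675] rect [637.8 197.6] [10.  8.] 22.2
```

```bash
python3 -m crank '[[[0,0,0.03],[25,-26,0],100],[[0,0,0.03],[25,-26,0],100],[[0,0,0.03],[25,-26,0],100],[[0,0,0.03],[25,-26,0],100],[[0,0,0.03],[25,-26,0],100],[[0,0,0.03],[25,-26,0],100],[[0,0,0.03],[25,-26,0],100],[[0,0,0.03],[25,-26,0],100],[[0,0,0.03],[25,-26,0],100],[[0,0,0.03],[25,-26,0],100],[[0,0,0.03],[25,-26,0],100],[[0,0,0.01],[25,-26,0],100]]'
python3 -m crank '[[[0,0,0],[25,-26,0],100],[[0,0,0],[25,-26,0],100],[[0,0,0],[25,-20,0],100],[[0,0,0],[0,0,0],100],[[0,0,0],[0,0,0],100]]'
cat > shot.py <<'E'
from bench import ctrl
import sys,cv2,numpy as np
def shot(n,tag):
    s=ctrl.read_state(); m=ctrl.camera_model(n); p,d=ctrl.camera(n)
    cv2.imwrite(f"pics/{n}{tag}.png",p[:,:,::-1]); np.savez(f"{n}{tag}.npz",p=p,d=d,K=m["intrinsics"],R=m["R"],t=m["t"],ee=s['ee_pos'])
    return s
if __name__=="__main__":
    for n in sys.argv[2:]: s=shot(n,sys.argv[1])
    s=ctrl.read_state(); 
    from scipy.spatial.transform import Rotation as Ro
    y=Ro.from_quat(s['ee_rot']).as_matrix()
    print(s['t'],s['ee_pos'].round(4),"yaw",np.degrees(np.arctan2(y[1,1],y[0,1])).round(2),"zaxis",y[:,2].round(4),"F",s['wrist_force'].round(2),"w",s['grip_width'].round(4))
E
python3 shot.py 1 wrist
```

```text
t: 1.35
ee_pos: [0.4767, 0.1814, 0.2515]
ee_rot: [0.0, 1.0, 0.0, -0.0]
wrist_force: [0.9, 0.4, -0.1]
grip_width: 0.0916
t: 1.85
ee_pos: [0.5508, 0.1103, 0.251]
ee_rot: [0.002, 1.0, 0.0, -0.001]
wrist_force: [0.2, -0.2, 0.2]
grip_width: 0.0916Traceback (most recent call last):
  File "shot.py", line 12, in <module>
    print(s['t'],s['ee_pos'].round(4),"yaw",np.degrees(np.arctan2(y[1,1],y[0,1])).round(2),"zaxis",y[:,2].round(4),"F",s['wrist_force'].round(2),"w",s['grip_width'].round(4))
                                                                                                                                                     ^^^^^^^^^^^^^^^^^^^^^
AttributeError: 'float' object has no attribute 'round'
```

View pics/wrist1.png

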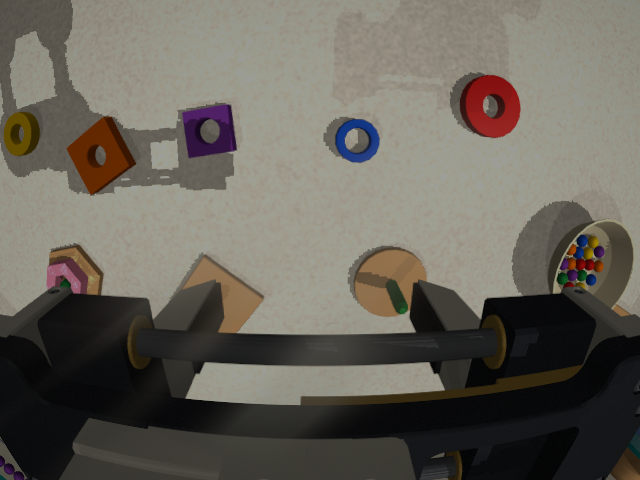

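The wrist view shows all five pieces: red (490,106), blue (357,140), violet (209,130), orange (100,155) and yellow (20,132). The round foot is at (390,281), and the square foot at about (225,295) is partly hidden. I'll move outward to see the stands properly.

```bash
sed -i "s/s\['grip_width'\].round(4)/round(s['grip_width'],4)/" shot.py
python3 -m crank '[[[0,0,0],[30,-5,0],100],[[0,0,0],[30,0,0],100],[[0,0,0],[30,0,0],100],[[0,0,0],[30,0,0],100],[[0,0,0],[10,0,0],100],[[0,0,0],[0,0,0],100],[[0,0,0],[0,0,0],100]]'
python3 shot.py 2 wrist
cat >> vis.py <<'E'
def rays(K,uv):
    x=(uv[...,0]-K[0,2])/K[0,0]; y=(uv[...,1]-K[1,2])/K[1,1]; th=np.hypot(x,y)+1e-9
    s=np.sin(th)/th
    return np.stack([x*s,y*s,np.cos(th)],-1)
def wplane(f,uv,z):
    r=rays(f['K'],np.asarray(uv,float))@f['R']; c=-f['R'].T@f['t']
    return c+r*((z-c[2])/r[...,2])[...,None]
def wcloud(f):
    v,u=np.indices(f['d'].shape); r=rays(f['K'],np.stack([u,v],-1).astype(float))
    W=(r/r[...,2:]*f['d'][...,None]-f['t'])@f['R']; W[f['d']<=0]=np.nan; return W
E
python3 - <<'E'
from vis import *
for tag in (1,2):
    f=np.load(f"wrist{tag}.npz"); W=wcloud(f)
    tab=(W[...,0]>.38)&(W[...,0]<.75)&(W[...,2]<.08)
    print(tag,"table z",np.nanmedian(W[tab][:,2]))
    for c in H:
        m=mask(f['p'],c)&tab
        k,l,s,ce=cv2.connectedComponentsWithStats(m.astype('uint8'))
        for i in range(1,k):
            if s[i,4]<150: continue
            P=W[l==i]; zt=np.nanpercentile(P[:,2],90); T=P[P[:,2]>zt-.005]
            v,u=np.nonzero(l==i); Q=wplane(f,np.c_[u,v],.018)[(P[:,2]>zt-.005)]
            r=cv2.minAreaRect((Q[:,:2]*1000).astype(np.float32))
            print(c,s[i,4],ce[i].round(),"zt%.4f"%zt,"mean",T.mean(0).round(4),"rect",np.round(r[0],1),np.round(r[1],1),round(r[2],1))
E
```

```text
t: 2.6
ee_pos: [0.68, 0.1067, 0.2516]
ee_rot: [0.0, 1.0, 0.0, -0.001]
wrist_force: [0.1, -0.1, 0.2]
grip_width: 0.0916
2.65 [0.6799 0.1065 0.2519] yaw 89.96 zaxis [-7.e-04  1.e-04 -1.e+00] F [0.23 0.77 0.54] w 0.0916
1 table z 0.00015785782001949433
red 2729 [490. 106.] zt0.0189 mean [0.4419 0.293  0.0179] rect [442.1 293.8] [66.2 68.1] 7.3
red 180 [584. 264.] zt0.0208 mean [0.6231 0.4581 0.0189] rect [623.1 459.8] [33.6 12.6] 87.5
orange 2939 [100. 155.] zt0.0187 mean [ 0.4889 -0.1324  0.0177] rect [ 488.9 -132.9] [65.2 67.3] 27.5
yellow 1220 [ 21. 133.] zt0.0185 mean [ 0.4486 -0.2594  0.0174] rect [ 448.4 -259. ] [56.9 54. ] 83.7
yellow 209 [590. 247.] zt0.0227 mean [0.5975 0.4617 0.0205] rect [599.4 462.7] [17.8 29.7] 67.1
blue 975 [357. 140.] zt0.0189 mean [0.4853 0.1498 0.0178] rect [485.1 149.8] [41.6 41.5] 0.6
blue 185 [580. 246.] zt0.0231 mean [0.5953 0.4417 0.0209] rect [597.6 445. ] [29.5 17.1] 3.9
violet 1835 [209. 131.] zt0.0188 mean [0.4725 0.0014 0.0178] rect [472.7   1.1] [47.3 49.1] 5.6
2 table z 0.00019627462154109303
red 1029 [493.  10.] zt0.0189 mean [0.4617 0.2967 0.0179] rect [463.6 297.9] [26.  65.9] 11.5
red 199 [602. 167.] zt0.0208 mean [0.6242 0.458  0.0189] rect [624.1 459.1] [35.3 13.4] 87.0
orange 2933 [101.  43.] zt0.0187 mean [ 0.4902 -0.1324  0.0176] rect [ 490.3 -133.1] [66.8 66.1] 27.4
yellow 1183 [23. 34.] zt0.0187 mean [ 0.4495 -0.2593  0.0175] rect [ 449.9 -259.2] [58.9 53.7] 73.7
yellow 225 [606. 148.] zt0.0229 mean [0.5988 0.4618 0.0209] rect [600.3 463.7] [15.9 30.6] 70.1
blue 983 [361.  17.] zt0.0188 mean [0.4888 0.1498 0.0176] rect [489.3 150.1] [37.9 42.1] 2.9
violet 1298 [212.  17.] zt0.0188 mean [0.4834 0.0007 0.0177] rect [478.4   1.7] [39.7 48.8] 6.3
green 249 [200. 196.] zt0.0536 mean [ 0.6665 -0.008   0.052 ] rect [673.2 -19.8] [12.8 11.9] 43.4
green 198 [631. 263.] zt0.0535 mean [0.7376 0.5227 0.0529] rect [752.3 566.9] [35.2 10.8] 47.6
```

View pics/wrist2.png

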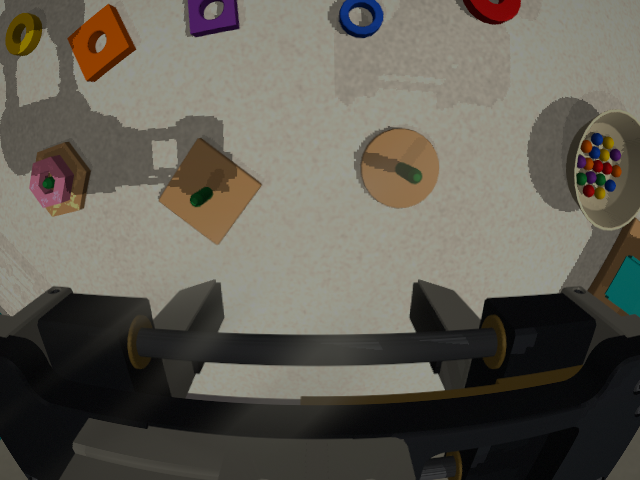

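Run:
```python
from vis import *
f=np.load("wrist2.npz"); W=wcloud(f)
for n,c in (("sq",(.665,-.006)),("rd",(.64,.197)),("hex",(.64,-.2))):
    near=np.hypot(W[...,0]-c[0],W[...,1]-c[1])<.08
    m=near&(W[...,2]>.0065)&(W[...,2]<.0135)
    v,u=np.nonzero(m); Q=wplane(f,np.c_[u,v],.010)[:,:2]*1000
    r=cv2.minAreaRect(Q.astype(np.float32)); e=cv2.minEnclosingCircle(Q.astype(np.float32))
    print(n,m.sum(),"rect",np.round(r[0],1),np.round(r[1],1),round(r[2],1),"circ",np.round(e[0],1),round(e[1],1))
    for lo,hi in ((.025,.035),(.035,.045),(.045,.052),(.052,.056),(.056,.065),(.067,.075)):
        q=W[near&(W[...,2]>lo)&(W[...,2]<hi)]
        if len(q): print("  peg",lo,len(q),q.mean(0).round(4),q.min(0).round(4),q.max(0).round(4))
```

```text
sq 5522 rect [666.6  -8.8] [84.4 85. ] 51.6 circ [666.6  -8.5] 57.9
  peg 0.025 46 [ 0.664  -0.0047  0.0305] [ 0.6598 -0.0118  0.0255] [ 0.6713 -0.0016  0.0348]
  peg 0.035 58 [ 0.6641 -0.0049  0.0406] [ 0.6598 -0.0121  0.0351] [ 0.6732 -0.002   0.0448]
  peg 0.045 84 [ 0.6659 -0.0071  0.0493] [ 0.6607 -0.0147  0.0455] [ 0.6734 -0.0024  0.0519]
  peg 0.052 59 [ 0.6668 -0.0084  0.0534] [ 0.6632 -0.0125  0.052 ] [ 0.671  -0.0044  0.0552]
rd 4524 rect [643.  192.5] [82.6 82.3] 48.7 circ [642.4 192.3] 42.1
  peg 0.025 36 [0.6404 0.188  0.0301] [0.6355 0.1861 0.025 ] [0.6473 0.1945 0.0347]
  peg 0.035 36 [0.6402 0.1881 0.0404] [0.6355 0.1858 0.035 ] [0.6474 0.1946 0.0449]
  peg 0.045 32 [0.64   0.1883 0.0483] [0.636  0.1858 0.045 ] [0.6484 0.1938 0.0517]
  peg 0.052 12 [0.6409 0.1872 0.0539] [0.6371 0.1858 0.0525] [0.6463 0.1905 0.0555]
  peg 0.056 43 [0.6406 0.1881 0.0608] [0.6362 0.1857 0.0563] [0.6485 0.1945 0.065 ]
  peg 0.067 138 [0.6426 0.1918 0.0702] [0.637  0.1861 0.067 ] [0.6486 0.1982 0.0744]
hex 1502 rect [ 641.9 -199.2] [84.3 82. ] 7.9 circ [ 643.  -206.8] 48.6
  peg 0.025 1229 [ 0.6423 -0.2092  0.0279] [ 0.6127 -0.2429  0.025 ] [ 0.6723 -0.1792  0.0349]
  peg 0.035 21 [ 0.6433 -0.2073  0.0357] [ 0.6388 -0.2109  0.0351] [ 0.6471 -0.204   0.0368]
```

```bash
python3 -m crank '[[[0,0,0],[-30,23,0],100],[[0,0,0],[-30,24,0],100],[[0,0,0],[-30,23,0],100],[[0,0,0],[-30,24,0],100],[[0,0,0],[-30,23,0],100],[[0,0,0],[-30,24,0],100],[[0,0,0],[-30,23,-20],100],[[0,0,0],[-28,23,-20],100],[[0,0,0],[0,0,-30],100],[[0,0,0],[0,0,-30],100],[[0,0,0],[0,0,-30],100],[[0,0,0],[0,0,0],100]]'; python3 shot.py r1 wrist
```

```text
t: 3.85
ee_pos: [0.4398, 0.2916, 0.1191]
ee_rot: [0.001, 1.0, -0.001, -0.003]
wrist_force: [-0.6, -0.6, 0.7]
grip_width: 0.0917
3.9 [0.4413 0.2922 0.1212] yaw 89.93 zaxis [-0.003  -0.0013 -1.    ] F [0.72 1.15 0.22] w 0.0918
```

View pics/wristr1.png

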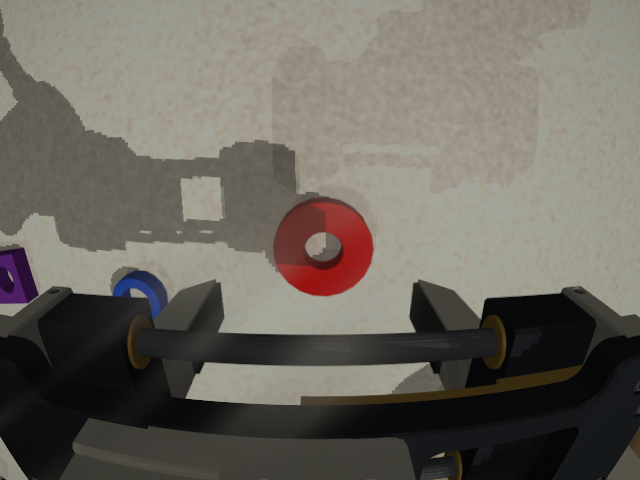

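The red ring at (323,247) is centred between the jaws, so I'll descend and grip.

```bash
python3 -m crank '[[[0,0,0],[0,1,-25],100],[[0,0,0],[0,1,-25],100],[[0,0,0],[0,0,-20],100],[[0,0,0],[0,0,-12],100],[[0,0,0],[0,0,-10],100],[[0,0,0],[0,0,0],100],[[0,0,0],[0,0,0],60],[[0,0,0],[0,0,0],60],[[0,0,0],[0,0,0],60],[[0,0,0],[0,0,0],60],[[0,0,0],[0,0,0],60],[[0,0,0],[0,0,0],60]]' 20; python3 shot.py x
```

```text
t: 5.1
ee_pos: [0.4433, 0.2949, 0.0304]
ee_rot: [0.001, 1.0, 0.0, 0.001]
wrist_force: [-0.7, 0.3, 6.0]
grip_width: 0.0679
5.1 [0.4433 0.2949 0.0304] yaw 89.89 zaxis [ 1.1e-03  7.0e-04 -1.0e+00] F [-0.74  0.29  5.96] w 0.0679
```

```bash
python3 -m crank '[[[0,0,0],[0,0,0],20],[[0,0,0],[0,0,10],20],[[0,0,0],[0,0,20],20],[[0,0,0],[0,0,30],20],[[0,0,0],[0,0,30],20],[[0,0,0],[0,0,30],20],[[0,0,0],[20,-10,0],20],[[0,0,0],[30,-15,0],20],[[0,0,0],[30,-15,0],20],[[0,0,0],[30,-16,0],20],[[0,0,0],[30,-15,0],20],[[0,0,0],[30,-16,0],20]]' 25;python3 -m crank '[[[0,0,0],[30,-15,0],20],[[0,0,0],[0,0,0],20],[[0,0,0],[0,0,0],20]]'; python3 shot.py r2 wrist side scene
```

```text
t: 6.3
ee_pos: [0.6138, 0.2069, 0.15]
ee_rot: [0.001, 1.0, 0.0, -0.0]
wrist_force: [-0.4, 0.1, -0.7]
grip_width: 0.0679
t: 6.6
ee_pos: [0.6427, 0.1921, 0.1493]
ee_rot: [0.002, 1.0, 0.0, -0.001]
wrist_force: [-0.3, 0.3, -0.5]
grip_width: 0.068
6.75 [0.6419 0.1934 0.1499] yaw 89.95 zaxis [-9.e-04  1.e-04 -1.e+00] F [0.93 0.11 0.04] w 0.0681
```

View pics/wristr2.png

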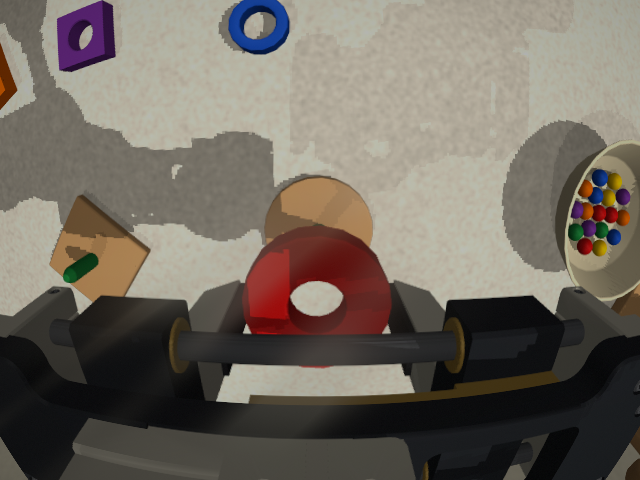

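View pics/sider2.png

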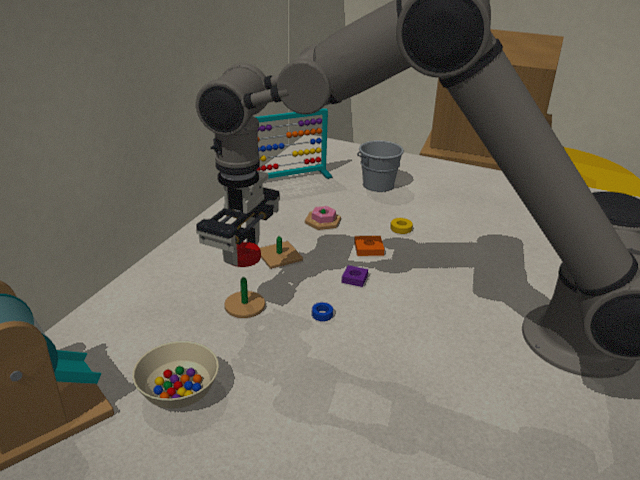

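The red ring is held level with its hole at (316,298) in the wrist view. I'll check the hole position against the stand.

```bash
cat > held.py <<'E'
import sys
from vis import *
f=np.load(sys.argv[1]); W=wcloud(f); z=float(sys.argv[2]); col=sys.argv[3]
m=mask(f['p'],col)&(abs(W[...,2]-z)<.008)
k,l,s,ce=cv2.connectedComponentsWithStats(m.astype('uint8')); i=1+np.argmax(s[1:,4]); m=l==i
print("zmed",np.nanmedian(W[m][:,2]))
cs,h=cv2.findContours(m.astype('uint8'),cv2.RETR_CCOMP,cv2.CHAIN_APPROX_NONE)
for c,hh in zip(cs,h[0]):
    if len(c)<25: continue
    Q=wplane(f,c[:,0,:],np.nanmedian(W[m][:,2]))[:,:2]*1000
    e=cv2.fitEllipse(Q.astype(np.float32)); print("hole" if hh[3]>=0 else "outer",np.round(e[0],1),np.round(e[1],1),"min",Q.min(0).round(1),"max",Q.max(0).round(1),"ee",f['ee'].round(4))
E
python3 held.py wristr2.npz .1375 red
```

```text
zmed 0.13670363930272802
outer [632.4 191.5] [51.8 69.9] min [605.1 158.2] max [654.3 224.9] ee [0.6427 0.1921 0.1493]
hole [638.1 191.4] [22.7 24.7] min [626.9 178.9] max [649.9 204. ] ee [0.6427 0.1921 0.1493]
```

```bash
python3 -m crank '[[[0,0,0],[3,0,-20],20],[[0,0,0],[0,0,-20],20],[[0,0,0],[0,0,-15],20],[[0,0,0],[0,0,-10],20],[[0,0,0],[0,0,-10],20],[[0,0,0],[0,0,-10],20],[[0,0,0],[0,0,-10],20],[[0,0,0],[0,0,-8],20],[[0,0,0],[0,0,0],20],[[0,0,0],[0,0,0],20]]'; python3 shot.py x
```

```text
t: 7.75
ee_pos: [0.6461, 0.1926, 0.0467]
ee_rot: [0.001, 1.0, 0.0, 0.0]
wrist_force: [-0.8, 0.9, -0.6]
grip_width: 0.0679
7.75 [0.6461 0.1926 0.0467] yaw 89.89 zaxis [ 1.e-04  1.e-04 -1.e+00] F [-0.8   0.93 -0.6 ] w 0.0679
```

```bash
python3 -m crank '[[[0,0,0],[0,0,-3],20],[[0,0,0],[0,0,-2],20],[[0,0,0],[0,0,-1],20],[[0,0,0],[0,0,0],20]]'; python3 shot.py r3 wrist side
```

```text
t: 8.15
ee_pos: [0.6459, 0.1927, 0.0407]
ee_rot: [0.001, 1.0, 0.0, -0.0]
wrist_force: [0.6, 0.3, -0.4]
grip_width: 0.0679
8.25 [0.646  0.1927 0.0408] yaw 89.9 zaxis [ 1.e-04  1.e-04 -1.e+00] F [-0.94  0.35  0.09] w 0.0678
```

View pics/wristr3.png

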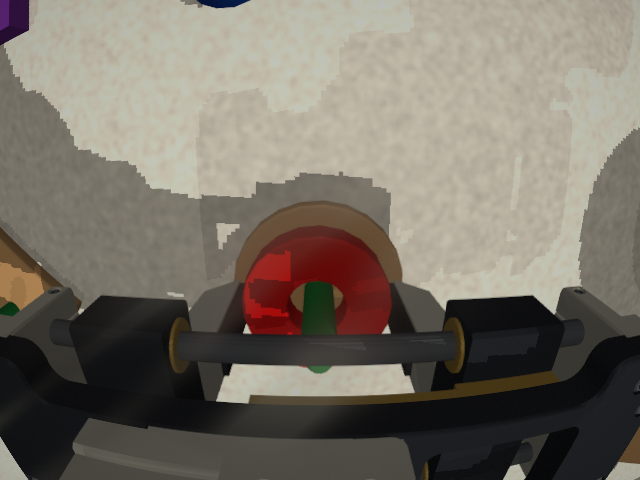

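The peg passes through the hole at (318,310), centred, so I'll let go and rise.

```bash
python3 -m crank '[[[0,0,0],[0,0,0],85],[[0,0,0],[0,0,0],95],[[0,0,0],[0,0,0],95],[[0,0,0],[0,0,0],95],[[0,0,0],[0,0,0],95],[[0,0,0],[0,0,15],95],[[0,0,0],[0,0,20],95],[[0,0,0],[0,0,30],95],[[0,0,0],[0,0,30],95],[[0,0,0],[0,0,20],95],[[0,0,0],[0,0,0],95]]'; python3 shot.py r4 side
```

```text
t: 9.35
ee_pos: [0.6478, 0.1931, 0.1609]
ee_rot: [0.001, 1.0, 0.001, 0.004]
wrist_force: [-0.2, -0.5, -0.0]
grip_width: 0.0873
9.4 [0.6468 0.1928 0.1584] yaw 89.9 zaxis [ 4.4e-03  9.0e-04 -1.0e+00] F [-0.76  1.07  0.11] w 0.0871
```

```bash
python3 -c "
import cv2;i=cv2.imread('pics/sider4.png');cv2.imwrite('pics/sider4c.png',cv2.resize(i[180:400,150:450],None,fx=2.5,fy=2.5))"
```

```text
(no output)
```

View pics/sider4c.png

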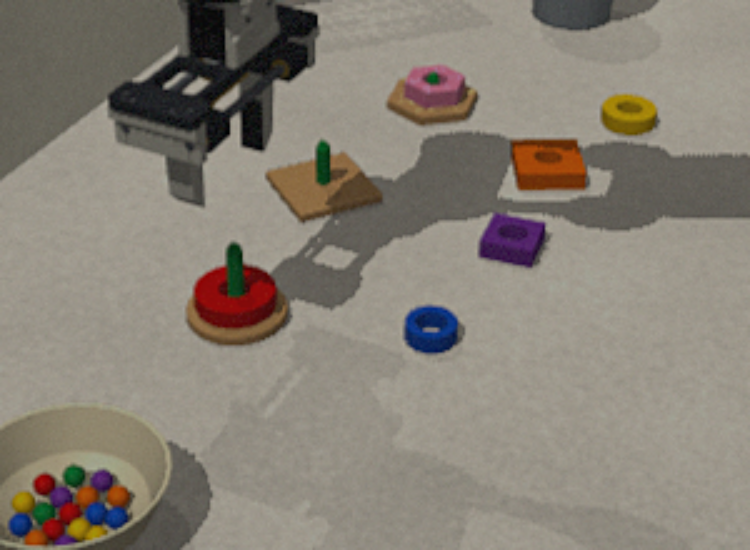

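Red is seated flat on the round stand (235,295 in the crop). Yellow is next.

```bash
python3 -m crank '[[[0,0,0],[-13,-30,0],95],[[0,0,0],[-13,-30,0],95],[[0,0,0],[-13,-30,0],95],[[0,0,0],[-13,-30,0],95],[[0,0,0],[-13,-30,0],95],[[0,0,0],[-13,-30,0],95],[[0,0,0],[-13,-30,0],95],[[0,0,0],[-13,-30,0],95],[[0,0,0],[-13,-30,0],95],[[0,0,0],[-13,-30,0],95],[[0,0,0],[-13,-30,0],95],[[0,0,0],[-13,-30,0],95]]'; python3 -m crank '[[[0,0,0],[-14,-30,0],95],[[0,0,0],[-14,-31,0],95],[[0,0,0],[-13,-31,0],95],[[0,0,0],[0,0,-20],95],[[0,0,0],[0,0,-20],95],[[0,0,0],[0,0,0],95],[[0,0,0],[0,0,0],95]]'; python3 shot.py y1 wrist
```

```text
t: 10.6
ee_pos: [0.4886, -0.1682, 0.1548]
ee_rot: [0.001, 1.0, 0.001, -0.001]
wrist_force: [0.2, -0.7, -0.6]
grip_width: 0.0869
t: 11.3
ee_pos: [0.4486, -0.259, 0.1153]
ee_rot: [0.001, 1.0, 0.001, -0.001]
wrist_force: [0.9, -0.9, 0.5]
grip_width: 0.0871
11.35 [ 0.4491 -0.2592  0.116 ] yaw 89.92 zaxis [-2.e-04  2.e-04 -1.e+00] F [ 0.56 -0.44  0.23] w 0.0867
```

View pics/wristy1.png

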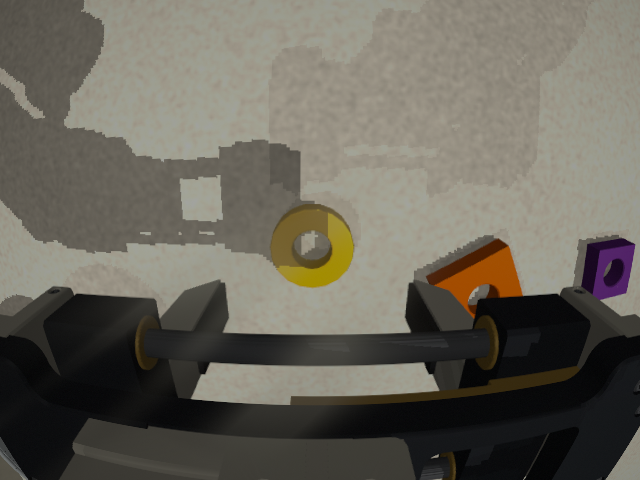

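```bash
python3 held.py wristy1.npz .018 yellow
```

```text
zmed 0.01787627132623487
outer [ 449.1 -262. ] [52.3 52.9] min [ 421.3 -290.1] max [ 475.7 -235.5] ee [ 0.4486 -0.259   0.1153]
hole [ 445.9 -265.3] [25.4 32.5] min [ 432.5 -283.5] max [ 459.5 -250. ] ee [ 0.4486 -0.259   0.1153]
hole [ 430. -267.] [ 7.9 15.5] min [ 425.2 -275.3] max [ 434.5 -258.5] ee [ 0.4486 -0.259   0.1153]
hole [ 424.1 -264. ] [4.3 6.6] min [ 421.9 -267.4] max [ 426.5 -260.4] ee [ 0.4486 -0.259   0.1153]
```

Yellow is at (312,245), about 3 mm to the -y side of the jaw centre, and orange clears the right finger. I'll correct and grip.

```bash
python3 -m crank '[[[0,0,0],[0,-3,-25],95],[[0,0,0],[0,0,-25],95],[[0,0,0],[0,0,-20],95],[[0,0,0],[0,0,-12],95],[[0,0,0],[0,0,-4],95],[[0,0,0],[0,0,0],95],[[0,0,0],[0,0,0],20],[[0,0,0],[0,0,0],20],[[0,0,0],[0,0,0],20],[[0,0,0],[0,0,0],20],[[0,0,0],[0,0,0],20],[[0,0,0],[0,0,0],20]]' 25; python3 shot.py x
```

```text
t: 12.55
ee_pos: [0.4491, -0.2624, 0.0301]
ee_rot: [0.001, 1.0, -0.0, 0.0]
wrist_force: [-0.1, 0.1, 4.0]
grip_width: 0.0558
12.55 [ 0.4491 -0.2624  0.0301] yaw 89.9 zaxis [ 4.e-04 -2.e-04 -1.e+00] F [-0.05  0.15  3.99] w 0.0558
```

```bash
python3 -m crank '[[[0,0,0],[0,0,10],20],[[0,0,0],[0,0,20],20],[[0,0,0],[0,0,30],20],[[0,0,0],[0,0,30],20],[[0,0,0],[0,0,30],20],[[0,0,0],[13,30,0],20],[[0,0,0],[13,30,0],20],[[0,0,0],[13,30,0],20],[[0,0,0],[13,30,0],20],[[0,0,0],[13,30,0],20],[[0,0,0],[13,30,0],20],[[0,0,0],[13,30,0],20]]'; python3 -m crank '[[[0,0,0],[13,30,0],20],[[0,0,0],[13,30,0],20],[[0,0,0],[13,30,0],20],[[0,0,0],[13,30,0],20],[[0,0,0],[13,30,0],20],[[0,0,0],[13,30,0],20],[[0,0,0],[13,30,0],20],[[0,0,0],[13,30,0],20],[[0,0,0],[13,5,0],20],[[0,0,0],[0,0,0],20],[[0,0,0],[0,0,0],20],[[0,0,0],[0,0,0],20]]'; python3 shot.py y2 wrist; python3 held.py wristy2.npz .137 yellow
```

```text
t: 13.75
ee_pos: [0.5402, -0.051, 0.1503]
ee_rot: [0.001, 1.0, 0.0, 0.0]
wrist_force: [-0.3, -0.8, -0.4]
grip_width: 0.0559
t: 14.95
ee_pos: [0.6564, 0.1918, 0.1499]
ee_rot: [0.001, 1.0, -0.0, -0.0]
wrist_force: [-0.3, -0.2, -0.3]
grip_width: 0.0562
15.0 [0.6565 0.1918 0.15  ] yaw 89.84 zaxis [-5.e-04 -1.e-04 -1.e+00] F [-0.75 -0.38  0.67] w 0.0555
zmed 0.13756214493098307
outer [650.4 191.7] [41.2 55. ] min [627.  163.6] max [667.6 218.5] ee [0.6564 0.1918 0.1499]
hole [653.4 191.8] [22.1 26.4] min [641.9 178.9] max [666.1 205.1] ee [0.6564 0.1918 0.1499]
```

View pics/wristy2.png

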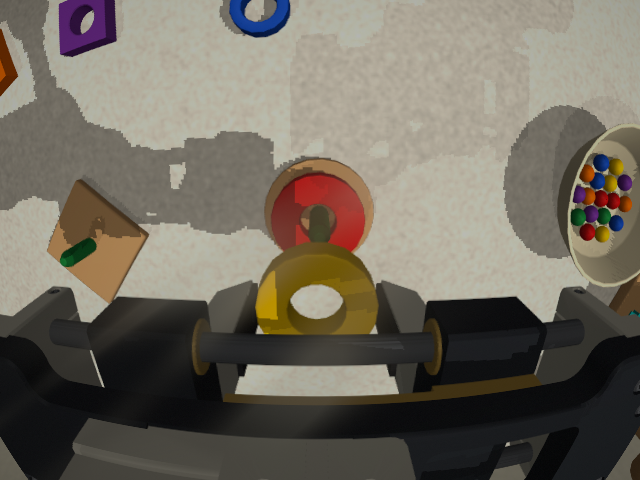

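The yellow ring is held level but about 12 mm too far in x, because I gave one row too many. I'll correct that and lower it.

```bash
python3 -m crank '[[[0,0,0],[-12,0,0],20],[[0,0,0],[0,0,-20],20],[[0,0,0],[0,0,-15],20],[[0,0,0],[0,0,-10],20],[[0,0,0],[0,0,-10],20],[[0,0,0],[0,0,-10],20],[[0,0,0],[0,0,-10],20],[[0,0,0],[0,0,-10],20],[[0,0,0],[0,0,-4],20],[[0,0,0],[0,0,-2],20],[[0,0,0],[0,0,0],20],[[0,0,0],[0,0,0],20]]'; python3 shot.py y3 wrist
```

```text
t: 16.2
ee_pos: [0.6453, 0.1928, 0.0592]
ee_rot: [0.001, 1.0, 0.0, 0.0]
wrist_force: [0.1, -0.4, 0.7]
grip_width: 0.0556
16.25 [0.6453 0.1927 0.0592] yaw 89.9 zaxis [ 1.e-03  3.e-04 -1.e+00] F [ 0.18 -0.38 -0.19] w 0.0557
```

View pics/wristy3.png

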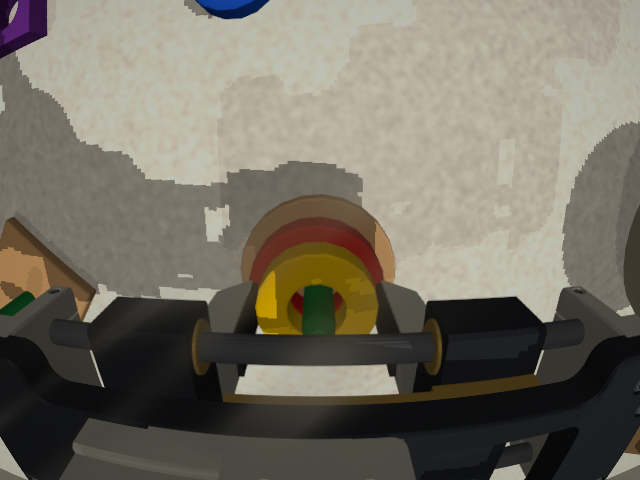

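The peg is through the yellow ring, so I'll release, rise and go towards blue.

```bash
python3 -m crank '[[[0,0,0],[0,0,-1],75],[[0,0,0],[0,0,0],85],[[0,0,0],[0,0,0],85],[[0,0,0],[0,0,0],85],[[0,0,0],[0,0,0],85],[[0,0,0],[0,0,20],85],[[0,0,0],[0,0,25],85],[[0,0,0],[0,0,25],85],[[0,0,0],[0,0,20],85],[[0,0,0],[-27,-7,0],85],[[0,0,0],[-27,-8,0],85],[[0,0,0],[-27,-7,0],85]]'; python3 -m crank '[[[0,0,0],[-27,-7,0],85],[[0,0,0],[-27,-7,0],85],[[0,0,0],[-25,-7,0],85],[[0,0,0],[0,0,-20],85],[[0,0,0],[0,0,-15],85],[[0,0,0],[0,0,0],85],[[0,0,0],[0,0,0],85]]'; python3 shot.py b1 wrist side; python3 held.py wristb1.npz .018 blue
```

```text
t: 17.45
ee_pos: [0.5629, 0.1703, 0.1479]
ee_rot: [0.001, 1.0, 0.0, 0.0]
wrist_force: [-0.3, -0.7, 0.4]
grip_width: 0.078
t: 18.15
ee_pos: [0.4852, 0.1497, 0.113]
ee_rot: [0.001, 1.0, 0.0, 0.0]
wrist_force: [-0.6, -0.3, 0.5]
grip_width: 0.078
18.25 [0.4856 0.1497 0.1135] yaw 89.9 zaxis [ 1.4e-03  3.0e-04 -1.0e+00] F [-0.55 -0.64 -0.87] w 0.0782
zmed 0.01783369418398898
outer [486.2 151.7] [36.1 39.3] min [464.7 132.1] max [506.2 171. ] ee [0.4852 0.1497 0.113 ]
```

View pics/wristb1.png

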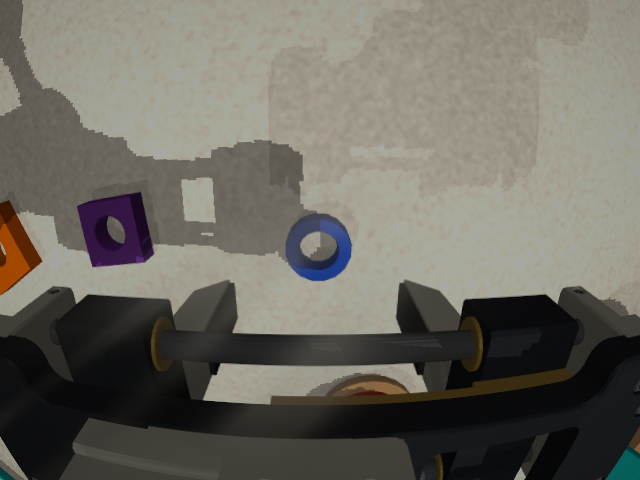

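View pics/sideb1.png

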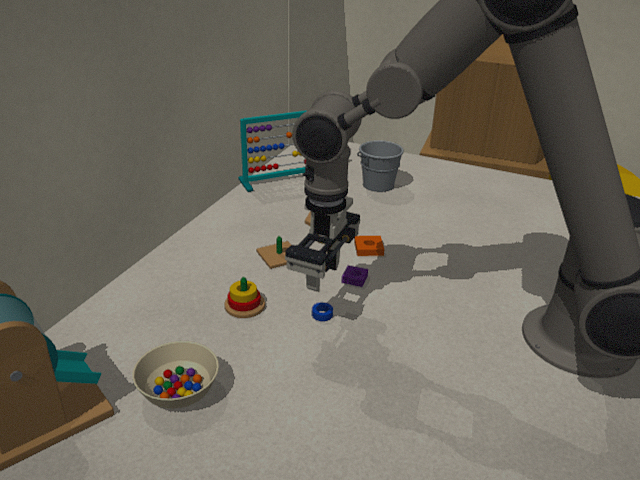

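Yellow is seated on red (243,290 in the side view). Blue at (319,247) is centred between the jaws, so I'll descend and grip.

```bash
python3 -m crank '[[[0,0,0],[0,1,-25],85],[[0,0,0],[0,0,-25],85],[[0,0,0],[0,0,-20],85],[[0,0,0],[0,0,-13],85],[[0,0,0],[0,0,0],85],[[0,0,0],[0,0,0],20],[[0,0,0],[0,0,0],20],[[0,0,0],[0,0,0],20],[[0,0,0],[0,0,0],20],[[0,0,0],[0,0,0],20],[[0,0,0],[0,0,0],20],[[0,0,0],[0,0,0],20]]' 25; python3 shot.py x
```

```text
t: 19.45
ee_pos: [0.4852, 0.1507, 0.0301]
ee_rot: [0.001, 1.0, 0.0, 0.0]
wrist_force: [-1.0, 0.1, 5.1]
grip_width: 0.0433
19.45 [0.4852 0.1507 0.0301] yaw 89.9 zaxis [ 7.e-04  2.e-04 -1.e+00] F [-1.04  0.06  5.12] w 0.0433
```

```bash
python3 -m crank '[[[0,0,0],[0,0,10],20],[[0,0,0],[0,0,20],20],[[0,0,0],[0,0,30],20],[[0,0,0],[0,0,30],20],[[0,0,0],[0,0,30],20],[[0,0,0],[20,6,0],20],[[0,0,0],[28,7,0],20],[[0,0,0],[28,7,0],20],[[0,0,0],[28,7,0],20],[[0,0,0],[28,8,0],20],[[0,0,0],[27,7,0],20],[[0,0,0],[0,0,0],20]]'; python3 -m crank '[[[0,0,0],[0,0,0],20],[[0,0,0],[0,0,0],20]]'; python3 shot.py b2 wrist; python3 held.py wristb2.npz .137 blue
```

```text
t: 20.65
ee_pos: [0.6461, 0.1931, 0.1494]
ee_rot: [0.001, 1.0, 0.0, 0.001]
wrist_force: [0.4, 0.0, -0.1]
grip_width: 0.0433
t: 20.85
ee_pos: [0.643, 0.1925, 0.1498]
ee_rot: [0.001, 1.0, -0.0, -0.001]
wrist_force: [0.6, -0.8, -0.9]
grip_width: 0.0433
20.9 [0.643  0.1925 0.15  ] yaw 89.9 zaxis [-8.e-04 -1.e-04 -1.e+00] F [0.2  0.53 0.22] w 0.0431
zmed 0.13724814104777694
outer [638.7 191.7] [36.1 39.6] min [618.  170.3] max [654.1 212.5] ee [0.643  0.1925 0.1498]
```

View pics/wristb2.png

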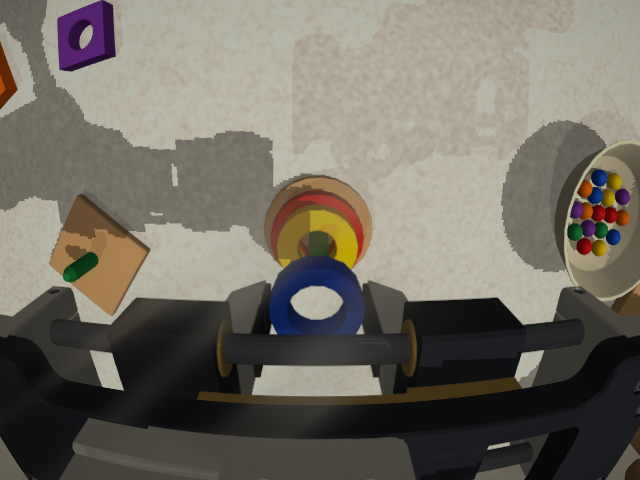

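```bash
python3 -m crank '[[[0,0,0],[2,0,-10],20],[[0,0,0],[0,0,-15],20],[[0,0,0],[0,0,-10],20],[[0,0,0],[0,0,-10],20],[[0,0,0],[0,0,-10],20],[[0,0,0],[0,0,-10],20],[[0,0,0],[0,0,-5],20],[[0,0,0],[0,0,-3],20],[[0,0,0],[0,0,0],20],[[0,0,0],[0,0,0],20]]'; python3 shot.py b3 wrist
```

```text
t: 21.9
ee_pos: [0.6463, 0.1927, 0.0771]
ee_rot: [0.001, 1.0, 0.0, 0.0]
wrist_force: [0.1, -0.1, -0.2]
grip_width: 0.0426
21.95 [0.6463 0.1927 0.0771] yaw 89.9 zaxis [ 9.e-04  2.e-04 -1.e+00] F [ 0.06 -0.13 -0.07] w 0.0424
```

View pics/wristb3.png

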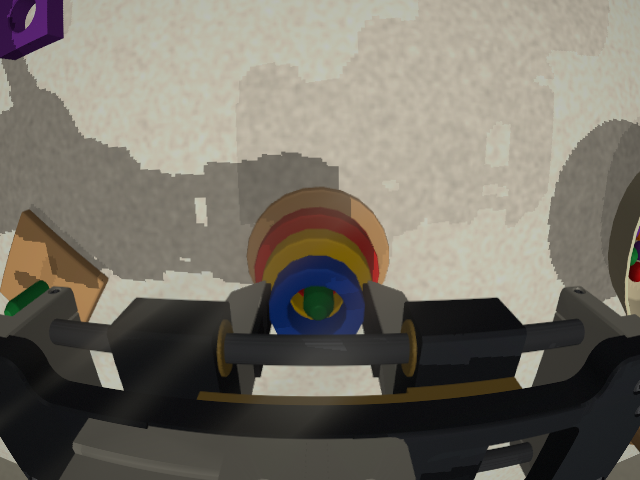

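The peg tip at (317,303) is centred in the blue hole. I'll release, rise and head for orange, turning the jaws by about 27.5°.

```bash
python3 -m crank '[[[0,0,0],[0,0,-1],60],[[0,0,0],[0,0,0],75],[[0,0,0],[0,0,0],75],[[0,0,0],[0,0,0],75],[[0,0,0],[0,0,0],75],[[0,0,0],[0,0,20],75],[[0,0,0],[0,0,25],75],[[0,0,0],[0,0,26],75],[[0,0,0],[0,0,0],75]]'; python3 -m crank '[[[0,0,0.04],[-13,-27,0],100],[[0,0,0.04],[-13,-27,0],100],[[0,0,0.04],[-13,-27,0],100],[[0,0,0.04],[-13,-27,0],100],[[0,0,0.04],[-13,-27,0],100],[[0,0,0.04],[-13,-27,0],100],[[0,0,0.04],[-13,-27,0],100],[[0,0,0.04],[-13,-27,0],100],[[0,0,0.04],[-13,-27,0],100],[[0,0,0.04],[-13,-27,0],100],[[0,0,0.04],[-13,-28,0],100],[[0,0,0.04],[-14,-28,0],100]]';python3 -m crank '[[[0,0,0],[0,0,-20],100],[[0,0,0],[0,0,-10],100],[[0,0,0],[0,0,0],100],[[0,0,0],[0,0,0],100]]'; python3 shot.py o1 wrist side; python3 held.py wristo1.npz .018 orange
```

```text
t: 22.85
ee_pos: [0.648, 0.1931, 0.1511]
ee_rot: [0.001, 1.0, 0.001, 0.004]
wrist_force: [0.6, 0.5, -0.1]
grip_width: 0.0686
t: 24.05
ee_pos: [0.4881, -0.1342, 0.1461]
ee_rot: [-0.238, 0.971, 0.0, -0.0]
wrist_force: [0.9, -0.6, 0.8]
grip_width: 0.0917
t: 24.45
ee_pos: [0.4891, -0.1328, 0.1165]
ee_rot: [-0.237, 0.971, 0.0, -0.0]
wrist_force: [1.2, -0.7, 0.5]
grip_width: 0.0919
24.55 [ 0.4895 -0.1329  0.1171] yaw 117.46 zaxis [ 7.e-04 -2.e-04 -1.e+00] F [-0.03 -0.55 -0.15] w 0.0917
zmed 0.01795557349702272
outer [ 489.  -135.2] [74.9 76.1] min [ 446.  -177.7] max [532.2 -92.2] ee [ 0.4891 -0.1328  0.1165]
hole [ 488.  -135.7] [23.9 25.6] min [ 475.7 -148.6] max [ 500.4 -123.3] ee [ 0.4891 -0.1328  0.1165]
```

View pics/wristo1.png

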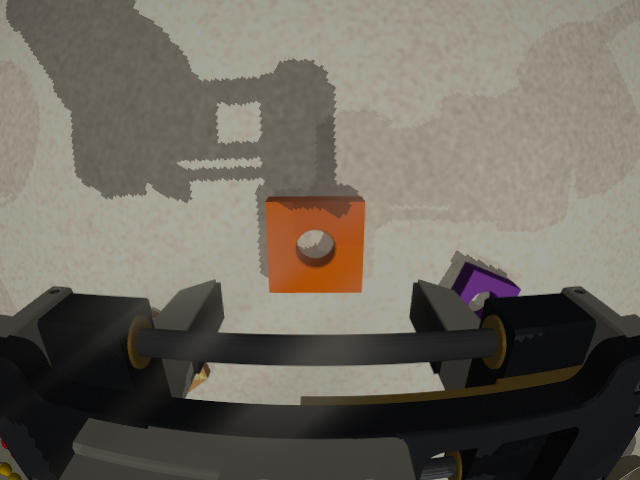

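View pics/sideo1.png

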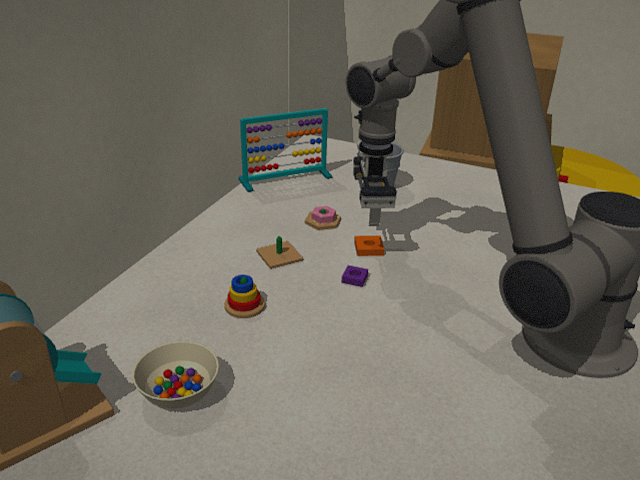

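The three rings are stacked (243,290 in the side view). Orange at (315,245) is square to the jaws, so I'll grip it.

```bash
python3 -m crank '[[[0,0,0],[0,-2,-25],100],[[0,0,0],[0,0,-25],100],[[0,0,0],[0,0,-20],100],[[0,0,0],[0,0,-13],100],[[0,0,0],[0,0,-4],100],[[0,0,0],[0,0,0],100],[[0,0,0],[0,0,0],20],[[0,0,0],[0,0,0],20],[[0,0,0],[0,0,0],20],[[0,0,0],[0,0,0],20],[[0,0,0],[0,0,0],20],[[0,0,0],[0,0,0],20]]' 25; python3 shot.py x
```

```text
t: 25.75
ee_pos: [0.4892, -0.1354, 0.0302]
ee_rot: [-0.237, 0.972, -0.0, 0.0]
wrist_force: [-0.9, 0.3, 5.1]
grip_width: 0.0636
25.75 [ 0.4892 -0.1354  0.0302] yaw 117.4 zaxis [ 6.e-04 -1.e-04 -1.e+00] F [-0.94  0.32  5.13] w 0.0636
```

```bash
python3 -m crank '[[[0,0,0],[0,0,10],20],[[0,0,0],[0,0,20],20],[[0,0,0],[0,0,35],20],[[0,0,0],[0,0,35],20],[[0,0,0.06],[25,18,0],20],[[0,0,0.06],[25,18,0],20],[[0,0,0.06],[25,18,0],20],[[0,0,0.06],[25,18,0],20],[[0,0,0.06],[25,18,0],20],[[0,0,0.06],[25,18,0],20],[[0,0,0.06],[27,18,0],20],[[0,0,0],[0,0,0],20]]'; python3 -m crank '[[[0,0,0],[0,0,0],20],[[0,0,0],[0,0,0],20]]'; python3 shot.py o2 wrist; python3 held.py wristo2.npz .118 orange
```

```text
t: 26.95
ee_pos: [0.6681, -0.0069, 0.1297]
ee_rot: [-0.436, 0.9, -0.0, 0.001]
wrist_force: [-0.4, 0.1, -0.3]
grip_width: 0.0636
t: 27.15
ee_pos: [0.665, -0.0099, 0.1297]
ee_rot: [-0.434, 0.901, 0.0, -0.001]
wrist_force: [-0.1, -0.4, -1.0]
grip_width: 0.0636
27.2 [ 0.6651 -0.0101  0.1299] yaw 141.39 zaxis [-1.e-03 -1.e-04 -1.e+00] F [-0.04  0.01 -0.68] w 0.0637
zmed 0.11740600226340764
outer [658.5 -20. ] [50.6 77.9] min [620.8 -55.6] max [697.3  17.1] ee [ 0.665  -0.0099  0.1297]
hole [664.4 -12.8] [21.9 24.7] min [652.4 -24.5] max [676.4  -1.1] ee [ 0.665  -0.0099  0.1297]
```

View pics/wristo2.png

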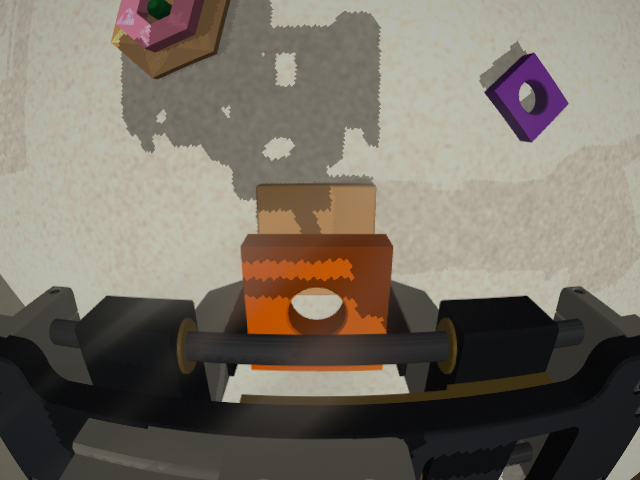

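The orange plate is parallel to the foot. The hole is about (2, 4) mm short, so I'll correct and lower.

```bash
python3 -m crank '[[[0,0,0],[2,3.5,-10],20],[[0,0,0],[0,0,-20],20],[[0,0,0],[0,0,-10],20],[[0,0,0],[0,0,-10],20],[[0,0,0],[0,0,-10],20],[[0,0,0],[0,0,-10],20],[[0,0,0],[0,0,-10],20],[[0,0,0],[0,0,-5],20],[[0,0,0],[0,0,-3],20],[[0,0,0],[0,0,0],20],[[0,0,0],[0,0,0],20]]'; python3 shot.py o3 wrist
```

```text
t: 28.3
ee_pos: [0.6682, -0.0059, 0.0421]
ee_rot: [-0.434, 0.901, -0.0, 0.0]
wrist_force: [0.2, 0.5, -0.8]
grip_width: 0.0638
28.35 [ 0.6683 -0.0059  0.0423] yaw 141.46 zaxis [ 9.e-04 -0.e+00 -1.e+00] F [ 0.59 -0.16 -0.67] w 0.0637
```

View pics/wristo3.png

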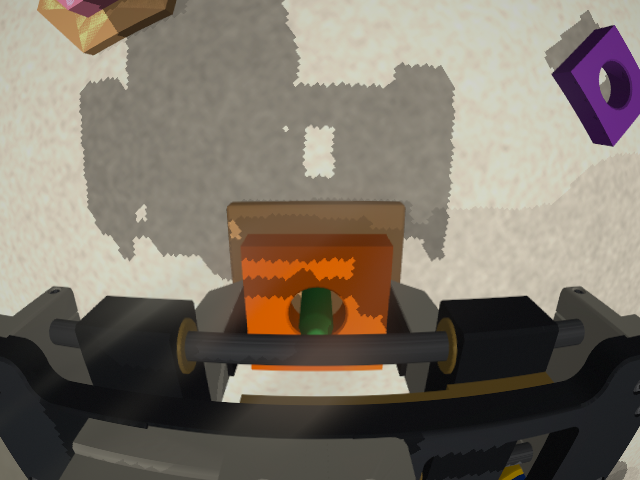

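```bash
python3 -m crank '[[[0,0,0],[0,0,-1.5],20],[[0,0,0],[0,0,0],85],[[0,0,0],[0,0,0],95],[[0,0,0],[0,0,0],95],[[0,0,0],[0,0,0],95],[[0,0,0],[0,0,0],95],[[0,0,0],[0,0,20],95],[[0,0,0],[0,0,25],95],[[0,0,0],[0,0,25],95],[[0,0,0],[0,0,20],95],[[0,0,0],[0,0,0],95]]'; python3 -m crank '[[[0,0,-0.08],[-20,1,0],95],[[0,0,-0.08],[-20,1,0],95],[[0,0,-0.08],[-20,1,0],95],[[0,0,-0.08],[-20,1,0],95],[[0,0,-0.08],[-20,1,0],95],[[0,0,-0.08],[-20,1,0],95],[[0,0,-0.08],[-20,1,0],85],[[0,0,-0.08],[-20,0,0],85],[[0,0,-0.08],[-18,0,0],85],[[0,0,-0.08],[-18,0,0],85],[[0,0,0],[0,0,0],85],[[0,0,0],[0,0,0],85]]'; python3 -m crank '[[[0,0,0],[0,0,-10],85],[[0,0,0],[0,0,0],85]]'; python3 shot.py v1 wrist side; python3 held.py wristv1.npz .018 violet
```

```text
t: 29.45
ee_pos: [0.6697, -0.006, 0.1337]
ee_rot: [-0.434, 0.901, -0.002, 0.003]
wrist_force: [0.2, 0.1, 0.1]
grip_width: 0.0874
t: 30.65
ee_pos: [0.4722, 0.0011, 0.1299]
ee_rot: [-0.05, 0.999, 0.0, 0.0]
wrist_force: [0.7, 0.3, 0.2]
grip_width: 0.0783
t: 30.85
ee_pos: [0.4719, 0.0012, 0.1188]
ee_rot: [-0.05, 0.999, 0.0, -0.001]
wrist_force: [0.8, -0.2, -0.4]
grip_width: 0.0784
30.95 [0.4721 0.0012 0.1195] yaw 95.66 zaxis [-1.1e-03  3.0e-04 -1.0e+00] F [ 0.31 -0.03  0.06] w 0.0778
zmed 0.017905410298830082
outer [480.4   6.8] [36.3 51.8] min [453.9 -20.9] max [498.2  25.8] ee [0.4719 0.0012 0.1188]
```

View pics/wristv1.png

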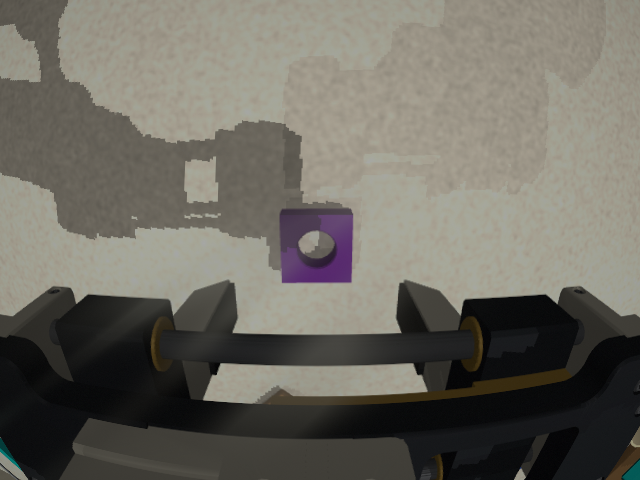

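View pics/sidev1.png

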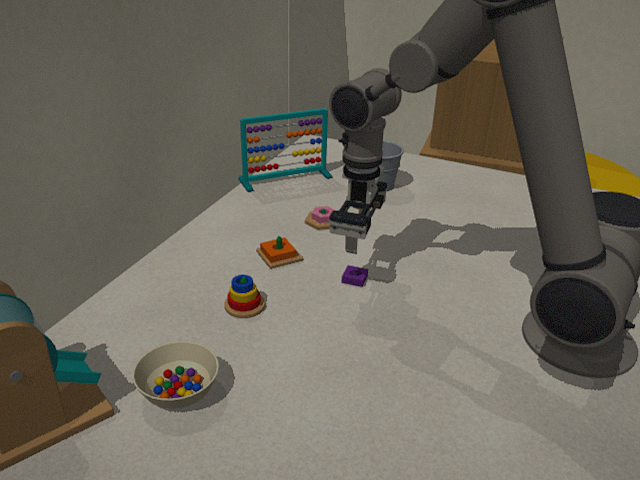

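Orange is seated on the square stand (279,250 in the side view). Violet at (316,245) is aligned with the jaws, so I'll descend and grip.

```bash
python3 -m crank '[[[0,0,0],[0,0,-25],85],[[0,0,0],[0,0,-25],85],[[0,0,0],[0,0,-22],85],[[0,0,0],[0,0,-13],85],[[0,0,0],[0,0,-4],85],[[0,0,0],[0,0,0],85],[[0,0,0],[0,0,0],20],[[0,0,0],[0,0,0],20],[[0,0,0],[0,0,0],20],[[0,0,0],[0,0,0],20],[[0,0,0],[0,0,0],20],[[0,0,0],[0,0,0],20]]' 25; python3 shot.py x
```

```text
t: 32.15
ee_pos: [0.4722, 0.0011, 0.0316]
ee_rot: [-0.049, 0.999, -0.0, 0.0]
wrist_force: [-1.0, 0.1, 4.6]
grip_width: 0.0476
32.15 [0.4722 0.0011 0.0316] yaw 95.63 zaxis [ 7.e-04 -0.e+00 -1.e+00] F [-0.99  0.13  4.61] w 0.0476
```

```bash
python3 -m crank '[[[0,0,0],[0,0,10],20],[[0,0,0],[0,0,20],20],[[0,0,0],[0,0,35],20],[[0,0,0],[0,0,35],20],[[0,0,0.08],[18,0,0],20],[[0,0,0.08],[20,-1,0],20],[[0,0,0.08],[20,-1,0],20],[[0,0,0.08],[20,-1,0],20],[[0,0,0.08],[20,-1,0],20],[[0,0,0.08],[20,-1,0],20],[[0,0,0.08],[20,-1,0],20],[[0,0,0.08],[20,-1,0],20]]'; python3 -m crank '[[[0,0,0.08],[20,0,0],20],[[0,0,0.08],[18,0,0],20],[[0,0,0],[0,0,0],20],[[0,0,0],[0,0,0],20],[[0,0,0],[0,0,0],20]]'; python3 shot.py v2 wrist; python3 held.py wristv2.npz .118 violet
```

```text
t: 33.35
ee_pos: [0.6305, -0.0059, 0.1317]
ee_rot: [-0.362, 0.932, 0.0, -0.0]
wrist_force: [-0.1, -0.3, -0.2]
grip_width: 0.0477
t: 33.85
ee_pos: [0.667, -0.0058, 0.1313]
ee_rot: [-0.434, 0.901, 0.0, -0.001]
wrist_force: [0.4, -0.4, 0.2]
grip_width: 0.0475
33.9 [ 0.6671 -0.0058  0.1314] yaw 141.4 zaxis [-8.e-04  1.e-04 -1.e+00] F [-0.14 -0.22 -0.2 ] w 0.0479
zmed 0.1175327115166795
outer [664.7 -15.7] [28.9 50.8] min [636.4 -33.4] max [693.2  -1.1] ee [ 0.667  -0.0058  0.1313]
```

View pics/wristv2.png

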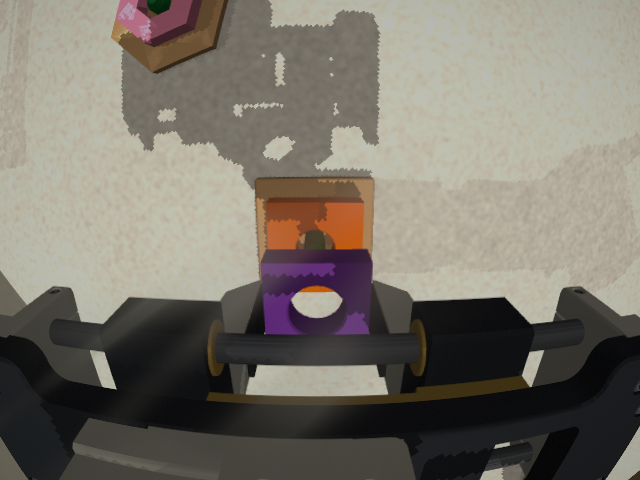

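Run:
```python
from vis import *
f=np.load("wristv2.npz");W=wcloud(f);z=.1180
# hole: non-violet region around (316,302)
m=mask(f['p'],'violet')&(abs(W[...,2]-.118)<.006)
for v in range(280,332,3): print(v,''.join('#' if m[v,u] else '.' for u in range(258,376,3)))
print(wplane(f,[[316,302],[316,249],[316,289],[316,318],[290,303],[342,303]],z).round(4))
g=np.load("wristo2.npz"); print(wplane(g,[[317,312]],z).round(4))
```

```text
280 ..........#.#######################.....
283 .........#########.###############......
286 ........#########......###########......
289 .......#######............######........
292 .....########..............#####........
295 ..##.#######................###.........
298 ..#########..................#..........
301 ..#########.............................
304 ..#########.............................
307 ..#########.............................
310 ..#########.............................
313 ..#########.....................##.#....
316 ..#########...................######....
319 ..##########..................#####.....
322 ..###########................#######....
325 ..############...............########...
328 ...#############............#########...
331 ...#############...........##########...
[[ 0.6646 -0.0111  0.118 ]
 [ 0.6491 -0.0304  0.118 ]
 [ 0.6606 -0.0161  0.118 ]
 [ 0.6697 -0.0047  0.118 ]
 [ 0.6739 -0.0179  0.118 ]
 [ 0.6559 -0.0035  0.118 ]]
[[ 0.6649 -0.0117  0.118 ]]
```

```bash
python3 -m crank '[[[0,0,0],[0,-1,-10],20],[[0,0,0],[0,0,-15],20],[[0,0,0],[0,0,-10],20],[[0,0,0],[0,0,-10],20],[[0,0,0],[0,0,-10],20],[[0,0,0],[0,0,-10],20],[[0,0,0],[0,0,-4],20],[[0,0,0],[0,0,-1],20],[[0,0,0],[0,0,0],20],[[0,0,0],[0,0,0],20]]'; python3 shot.py v3 wrist
```

```text
t: 34.9
ee_pos: [0.6683, -0.0069, 0.0618]
ee_rot: [-0.434, 0.901, -0.0, 0.0]
wrist_force: [0.4, 0.6, -0.2]
grip_width: 0.0477
34.95 [ 0.6683 -0.0069  0.0619] yaw 141.46 zaxis [ 1.1e-03 -1.0e-04 -1.0e+00] F [-0.28 -0.64 -0.42] w 0.0476
```

View pics/wristv3.png

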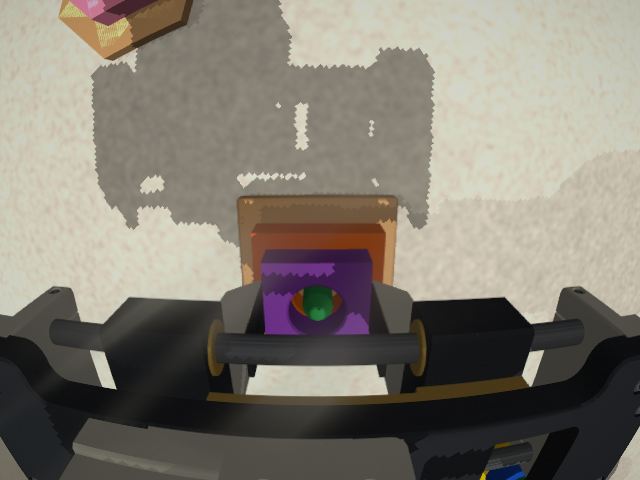

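The peg is through the violet hole (317,302). I'll lower slightly, release, and retreat clear for a final look.

```bash
python3 -m crank '[[[0,0,0],[0,0,-1.5],20],[[0,0,0],[0,0,0],65],[[0,0,0],[0,0,0],80],[[0,0,0],[0,0,0],80],[[0,0,0],[0,0,0],80],[[0,0,0],[0,0,0],80],[[0,0,0],[0,0,20],80],[[0,0,0],[0,0,25],80],[[0,0,0],[0,0,25],80],[[0,0,0],[0,0,25],80],[[0,0,0],[0,0,25],80],[[0,0,0],[0,0,0],80]]'; python3 -m crank '[[[0,0,-0.08],[-25,10,10],80],[[0,0,-0.08],[-25,10,10],80],[[0,0,-0.08],[-25,10,10],80],[[0,0,-0.08],[-25,10,10],80],[[0,0,-0.08],[-20,15,10],80],[[0,0,-0.08],[0,15,10],80],[[0,0,-0.08],[0,15,0],80],[[0,0,-0.08],[0,15,0],80],[[0,0,-0.08],[0,5,0],80],[[0,0,-0.08],[0,0,0],80],[[0,0,0],[0,0,0],80],[[0,0,0],[0,0,0],80]]'; python3 -m crank '[[[0,0,0],[30,0,0],80],[[0,0,0],[30,0,0],80],[[0,0,0],[30,0,0],80],[[0,0,0],[20,0,0],80],[[0,0,0],[0,0,0],80],[[0,0,0],[0,0,0],80]]'; python3 shot.py f wrist side scene
```

```text
t: 36.15
ee_pos: [0.6698, -0.007, 0.1841]
ee_rot: [-0.434, 0.901, -0.002, 0.003]
wrist_force: [0.4, -0.1, -0.5]
grip_width: 0.0732
t: 37.35
ee_pos: [0.5477, 0.0981, 0.239]
ee_rot: [-0.05, 0.999, 0.0, -0.001]
wrist_force: [0.2, 0.2, -0.4]
grip_width: 0.0734
t: 37.95
ee_pos: [0.6574, 0.0979, 0.2388]
ee_rot: [-0.049, 0.999, 0.0, -0.001]
wrist_force: [0.1, 0.4, -0.4]
grip_width: 0.0737
38.1 [0.6571 0.0982 0.24  ] yaw 95.66 zaxis [-3.e-04  1.e-04 -1.e+00] F [0.03 1.02 0.2 ] w 0.0734
```

View pics/wristf.png

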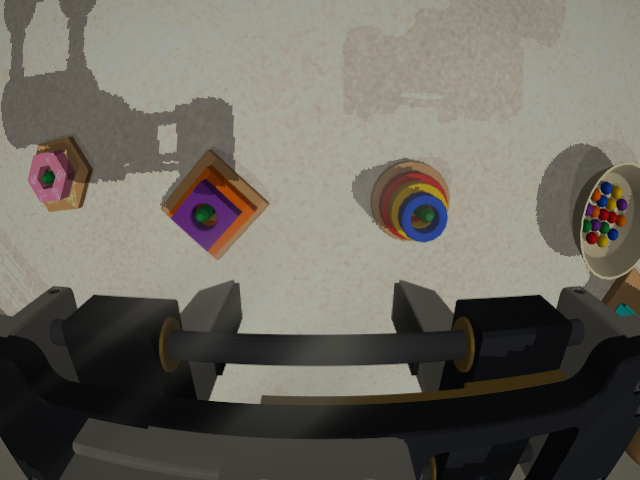

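View pics/sidef.png

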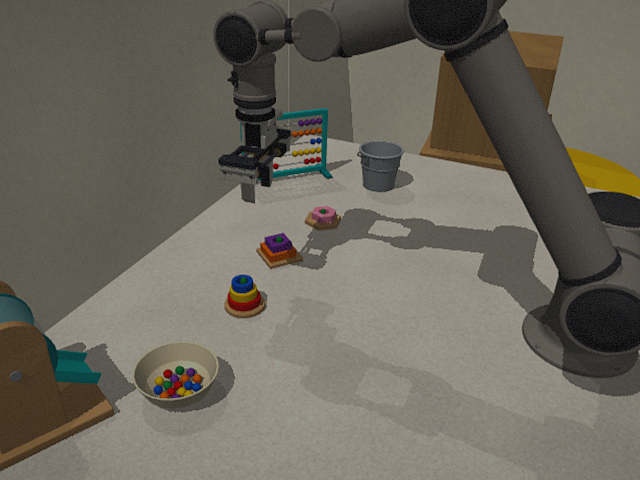

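Run:
```python
from vis import *
f=np.load("wristf.npz"); W=wcloud(f)
for c,z0,x,y in (("red",.028,.642,.192),("yellow",.046,.642,.192),("blue",.064,.642,.192),("orange",.028,.667,-.009),("violet",.046,.667,-.009)):
    m=mask(f['p'],c)&(np.hypot(W[...,0]-x,W[...,1]-y)<.06)&(W[...,2]>z0-.006)
    T=W[m]; A=np.c_[T[:,:2],np.ones(len(T))]; p=np.linalg.lstsq(A,T[:,2],rcond=None)[0]
    print(c,len(T),"top z",np.median(T[:,2]).round(4),"tilt deg",np.degrees(np.hypot(*p[:2])).round(2),"range",T.min(0).round(4),T.max(0).round(4))
```

```text
red 768 top z 0.0279 tilt deg 0.22 range [0.6105 0.1584 0.0221] [0.6766 0.2235 0.0513]
yellow 567 top z 0.0459 tilt deg 15.96 range [0.6177 0.1331 0.041 ] [0.671  0.2173 0.2972]
blue 1082 top z 0.0639 tilt deg 0.26 range [0.6253 0.1705 0.0583] [0.6672 0.2128 0.0661]
orange 1369 top z 0.0279 tilt deg 0.47 range [ 0.6241 -0.0514  0.0221] [0.7143 0.0386 0.0476]
violet 1896 top z 0.0458 tilt deg 0.35 range [ 0.6359 -0.0407  0.04  ] [0.7017 0.0251 0.0483]
```

Both stacks are complete: violet on orange at (207,218), and blue, yellow and red at (417,205). The tops are at 28, 46 and 64 mm, and 28 and 46 mm, as expected. Yellow's 16° tilt comes from stray gripper pixels at z = 0.30, since blue lies flat on top of it.

```bash
python3 -c "
from bench import ctrl
print(ctrl.sign_off())"
```

```text
the job is handed in; nothing more can be done
None
```

The shape stacker is back together and handed in at about 38 s of the 134 s allowed. The round stand holds red, yellow and blue from the bottom up. The square stand holds orange with violet on top, both turned to match the foot.

- **Height:** the final wrist-camera depth put the tops at 28, 46 and 64 mm on the round stand and at 28 and 46 mm on the square stand. These are the fully seated heights.
- **Tilt:** four of the five pieces measured under 0.5°. Yellow's fit read 16°, which I put down to stray pixels at about 0.30 m that are not part of the ring. Its median top height was right and blue lies level on it, but I did not refit it.
- **Everything else:** the hexagon, bowl and bucket look untouched in the final side view. The gripper was open and well clear of everything at hand-in. The wrist forces I read at the stops stayed at about 6 N or below.

While carrying yellow I overshot by about 12 mm in x, noticed it in the hover picture and corrected it before lowering. The side camera's positions also differed from the wrist camera's by several millimetres. I used the wrist camera's, and they fitted every time.

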